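# Seat the drive spindle in the food processor base

## Task

Take the drive spindle out of its grey stand and fit it into the steel socket of the white food processor base. The fit is tight and the socket sits off centre in its well, so lean the spindle clearly, start its lower edge in the bore and feel for the walls gently; then straighten it, slide it down and press it steadily but not hard past the stiff brake disc inside until its flange rests on the socket. Let go of it, and leave the beaker, the espresso cup, the spice jar and the tin where they are.

Things in the scene. Friction and masses are not known exactly. Their poses are not given: they have to be found in the camera images.
- spindle: Drive spindle, standing upright in the stand. Origin: centre of its foot, z up along its axis. Round steel stem 24 mm diameter from z 0 to 45 mm (foot edge chamfered 2 mm), flange 34 mm diameter from z 45 to 50 mm, orange square grip 22 x 22 mm (sides along its x and y) from z 50 to 94 mm. 0.15 kg (varies by 20 percent).
- spindle_foot (a point): Centre of the spindle's foot (same point as its origin).
- stand: Grey round storage stand, fixed, 72 mm diameter at the foot, 28 mm high, with a loose hole 30 mm wide and 22 mm deep in which the spindle stands, its foot 6 mm above the worktop. Origin: centre of the underside. Overhead: a wall cabinet hangs over the worktop beyond x = 0.55 m, from 0.44 m up.
- motor_base: White round motor base of a food processor, fixed, 150 mm diameter, 50 mm high, a small black knob on its front (-x of its own frame). Origin: centre of the underside, z up. In its open well an upright steel drive socket stands: a tube of 50 mm outside diameter whose mouth is 62 mm above the worktop. Home: the spindle's flange lies on this mouth, its foot 17 mm above the worktop.
- well_centre (a point): Axis of the motor base at the height of the socket's mouth. The upright bore is 25.6 mm wide, sharp-edged. It sits on a stiff eccentric mount: its centre lies 7.4 to 8.6 mm sideways of this point, in any direction; this is not measured but must be felt or seen. The mount holds against 30 N. 30 to 34 mm down a brake disc lies in the bore; it slides down under about 5 N and stays where pushed.
- striped_beaker: Loose stoneware beaker with dark bands, 65 mm diameter, 84 mm high, a bystander. Origin: centre of the underside.
- espresso_cup: Loose white spotted espresso cup with a handle, 63 x 92 x 55 mm, a bystander. Origin: middle of the underside.
- spice_b: Loose spice jar with a dark lid and red contents, 41 mm diameter, 105 mm high, a bystander. Origin: centre of the underside.
- small_tin: Loose small blue tin, 57 mm diameter, 72 mm high, a bystander. Origin: centre of the underside.
Things that resemble listed ones, but are neither listed nor needed, are in the scene too. What is shaped like the spindle but blue or turquoise is not meant.

How it is judged:
By the outcome, as a careful person would: the job done as asked, in the order asked, and still so for the second after the job is handed in, with the robot touching nothing.
It also fails if it takes over 72 s, if anything falls off the work surface, if the arm or the gripper's body presses on something with over 40 N, if the wrist force passes 120 N, or if a joint passes its speed limit or range.

## Robot

A 6-joint arm with a two-finger parallel gripper is mounted at the origin on a cart in front of the work surface, level with it; the furniture and walls round the work are solid. World frame = base frame: x ahead of the robot, y to its left, z up, the work surface at z = 0. Lengths are in m, angles in rad, forces in N, time in s.
With the tool pointing down it reaches from about 0.35 to 0.925 m from the base axis. Payload 6.4 kg.
Tool frame: the origin (TCP) lies between the finger pads; the fingertips stand 22 mm ahead of it and the grasp point (between the pads) lies 3 mm ahead of it (arm.tip_extent is the distance from the TCP to the fingertips, in m); z points along the fingers, y is the direction in which the jaws open and shut (so a half turn about z gives the same grasp; the last joint's range is limited). The gripper opens to 94 mm and grips with 3 to 60 N. Pads are 16 mm wide; open, the fingers measure 119 mm over their backs; the gripper's body (75 mm by 177 mm) begins 78 mm behind the grasp point.
Start: joints at [-1.381, 0.245, 1.558, -0, 1.339, -0.174], TCP at [0.231, -0.607, 0.19] pointing down, gripper open.
Joint ranges: [-3.13, 3.13], [-1.02, 2.26], [0.13, 2.54], [-0.95, 4.09], [0.21, 2.88], [-2.74, 2.74]. Speed limits (rad/s): [2.57, 2.57, 3.14, 3.14, 3.14, 3.14].

## Interface

Orientations are given as a unit quaternion [x, y, z, w].
In Python, from rig import monitor, optics, order, arm gives the robot as it stands. The module is installed in compiled form; this text tells all that it offers.
- The arm moves only by the tool step_arm, never from a script. Its argument "moves" is a list of rows, each a list of 3 entries, a list of its own where there are three numbers: the shift along the tool's x, y, z in mm, then the turn, a rotation vector about the tool's x, y, z in rad, then the opening, from 0 (shut) to 1 (fully open). A call has 1 to 12 rows; each row shifts and turns the commanded pose from where the row before left it, along the tool's axes as they then stand; what a row does not reach is not made up. A row lasts 1/8 s, in which the tool goes at most 62.5 mm and 10.7 degrees, less where a joint would pass 70% of its speed; a pose out of reach is approached as far as the arm can. A call is refused whole if a number of a shift passes 62.5 or a number of a turn 0.188, either way. A call with a gripper value outside its range is refused whole. The fingers move at their own pace and stop on an object; the grip force is fixed at half the most. Time passes only in rows, so rows that do not move let the fingers close. It gives the time, the measured TCP pose, the force and the opening at its end, in the units of the state.
- monitor.get_state(): the state, without advancing time (a new reading comes with each control period).
- optics.snapshot(name): name is "scene" or "top"; returns (picture, depth): 420x560x3 uint8, red, green, blue; 420x560 float32, m along the optical axis (not along the pixel's ray), 0 where there is no reading.
- optics.calibration(name): a dict with "fx", "fy", "cx", "cy" (pixels), "rvec" (rotation vector, rad) and "tvec" (3), from world to camera coordinates, as OpenCV has them. Camera axes: x right, y down, z forward; pixel columns grow to the right and rows downward; lengths in m; the calibration is good to about 2 mm. A picture is of the moment at which its call begins. calibration takes no time and is no camera call.
- order.job_done(): hands the job in, once; it reports no verdict.
The state is a dict: "t": time; "q": joint angles; "qvel": joint speeds; "tau": joint torques, N m; "tcp_pos": TCP position; "tool_rot": TCP orientation; "force": force on the tool from outside, world axes, zero at the start; "moment": the same for the moment, N m; "grip_width": finger opening in m.
Only numpy, scipy, OpenCV 4.12 (cv2) and the standard library are available. Lean on these libraries where they do the work, as an engineer would, in place of code of your own. Each camera call takes 0.05 s, during which the arm holds its last target. There are 200 camera calls.

## Working session

There is one attempt and no reset: what is moved stays moved. The work goes in short steps, Python scripts to look and compute and a tool call to move; the robot and the scene stay as the last step left them, time stands still between calls to the robot, and variables do not carry over. Pictures are saved under pics/ and viewed, on a budget of 10 in all, crops included, one or two more only if the job needs it, and the job is handed in when it is done.

Besides the shell and the picture viewer there is one more tool, called as name([rows], argument=value, ...), one row to a line, values as JSON. step_arm: Moves the arm, as the interface text tells. Its arguments: {"type":"object","properties":{"moves":{"type":"array","items":{"type":"array"}}},"required":["moves"]}

```bash
mkdir -p pics; cat > h.py <<'E'
import numpy as np, cv2
from rig import monitor, optics, order, arm
from scipy.spatial.transform import Rotation as R
def snap(n):
    p,d=optics.snapshot(n); c=optics.calibration(n)
    Rm=cv2.Rodrigues(np.array(c["rvec"],float))[0]; t=np.array(c["tvec"],float)
    v,u=np.mgrid[0:420,0:560]
    X=np.stack([(u-c["cx"])/c["fx"]*d,(v-c["cy"])/c["fy"]*d,d],-1)
    W=(X-t)@Rm; W[d==0]=np.nan
    return p,d,W
def save(n,p,box=None,k=1):
    if box: p=p[box[1]:box[3],box[0]:box[2]]
    p=cv2.resize(p,None,fx=k,fy=k,interpolation=cv2.INTER_CUBIC)
    cv2.imwrite("pics/"+n+".png",p[:,:,::-1])
E
python3 - <<'E'
from h import *
for n in("scene","top"):
    p,d,W=snap(n); np.savez(n,p=p,W=W); save(n+"0",p)
    c=optics.calibration(n); print(n,c)
s=monitor.get_state();print(s,arm.tip_extent)
E
```

```text
scene {'fx': 454.00663752748073, 'fy': 454.00663752748073, 'cx': 285.44286465745216, 'cy': 207.62408789074965, 'rvec': array([ 0.80097585, -2.51014511,  1.20206674]), 'tvec': array([0.3638984 , 0.23333746, 1.17957162])}
top {'fx': 496.88803266419524, 'fy': 496.88803266419524, 'cx': 278.77236146816176, 'cy': 217.44123890566942, 'rvec': array([ 2.20925518, -2.15417589,  0.09409144]), 'tvec': array([-0.05708639,  0.44726235,  1.3538543 ])}
{'t': 0.1, 'q': array([-1.38110480e+00,  2.45736103e-01,  1.55885847e+00,  9.88806447e-06,
        1.33866648e+00, -1.74108310e-01]), 'qvel': array([-1.84203682e-03, -2.23235607e-03, -1.73174964e-03,  1.34119998e-03,
       -3.54226200e-05,  5.64622801e-04]), 'tau': array([ 9.60670222e-04, -4.16916668e+01, -3.15524089e+01,  6.87478250e-02,
        3.09873722e-02, -4.96293524e-05]), 'tcp_pos': array([ 0.23118706, -0.60691412,  0.18857884]), 'tool_rot': array([ 9.83501640e-01,  1.80897288e-01, -1.68935416e-06, -8.34210680e-04]), 'force': array([0.16251926, 0.31888109, 0.5998021 ]), 'moment': array([-0.02604751, -0.02334128, -0.01258464]), 'grip_width': 0.09404469876201337} 0.022
```

View pics/scene0.png

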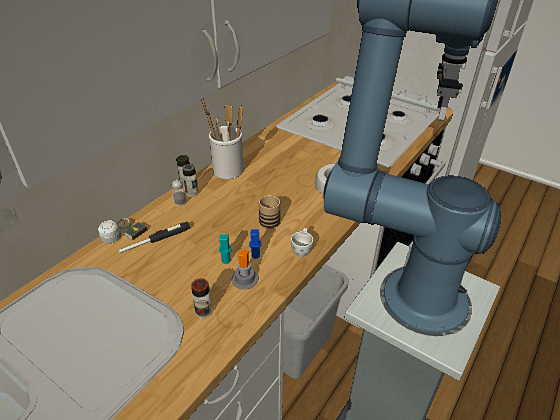

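View pics/top0.png

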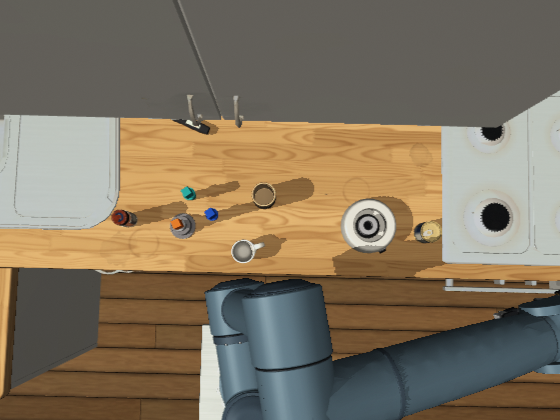

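The scene view shows three spindle shapes: orange in the grey stand at scene (244,262) / top (179,225), turquoise at (225,248) / (189,193), and blue at (255,243) / (211,214). The orange one in the stand fits the description. The motor base is at top (368,226) and the tin at top (428,232). I'll confirm with one enlarged crop and measure.

```bash
python3 - <<'E'
from h import *
T=np.load("top.npz");S=np.load("scene.npz")
a=cv2.resize(T['p'][170:280,130:230],None,fx=4,fy=4,interpolation=cv2.INTER_CUBIC)
b=cv2.resize(T['p'][190:265,330:405],(440,440),interpolation=cv2.INTER_CUBIC)
a=cv2.resize(a,(380,440)); save("crop1",np.hstack([a,b]))
p,W=T['p'].astype(int),T['W']
def rep(n,m,W):
    q=W[m]; print(n,m.sum(),np.nanmedian(q,0).round(4),'min',np.nanmin(q,0).round(4),'max',np.nanmax(q,0).round(4))
for nm,D in(("top",T),("scene",S)):
    p,W=D['p'].astype(int),D['W']
    box=(np.abs(W[...,0]-.55)<.5)
    o=(p[...,0]>180)&(p[...,1]>60)&(p[...,1]<140)&(p[...,2]<60)&(W[...,2]>.05)&(W[...,2]<.2)
    rep(nm+" orange",o,W)
    m=o&(W[...,2]>np.nanpercentile(W[...,2][o],60) if nm=="scene" else o); 
    t=o&(np.abs(W[...,2]-.1)<.006); rep(nm+" orange top",t,W)
    if t.sum()>4:
        print(cv2.minAreaRect((W[t][:,:2]*1000).astype(np.float32)))
p,W=T['p'],T['W']
# base top at z~.05 and mouth z~.062
v,u=np.mgrid[0:420,0:560]
reg=(np.hypot(u-368,v-226)<35)
def fit(m,n):
    q=W[m][:,:2]; e=cv2.fitEllipse; c,r=cv2.minEnclosingCircle((q*1000).astype(np.float32)); print(n,m.sum(),np.array(c).round(1),round(r,1),q.mean(0).round(4))
for lo,hi in((.044,.056),(.057,.068)): fit(reg&(W[...,2]>lo)&(W[...,2]<hi),(lo,hi))
for i in range(212,242,2): print(i,(W[i,338:400:2,2]*1000).round().astype(int))
# clusters
m=(W[...,2]>.02)&(W[...,2]<.2)&(W[...,0]>.38)&(W[...,0]<.8)&(u>100)&(u<440)
n,l,st,_=cv2.connectedComponentsWithStats(m.astype(np.uint8))
for i in range(1,n):
    if st[i,4]>40: rep(tuple(st[i]),l==i,W)
E
```

```text
top orange 61 [0.4204 0.2229 0.1007] min [0.4075 0.2096 0.0954] max [0.431  0.2336 0.1072]
top orange top 57 [0.4204 0.2229 0.1005] min [0.4075 0.2096 0.0954] max [0.431  0.2336 0.1057]
((420.2902526855469, 222.07925415039062), (20.222543716430664, 20.015914916992188), 27.975568771362305)
scene orange 131 [0.4178 0.2323 0.0886] min [0.4066 0.2157 0.0575] max [0.4335 0.2396 0.1031]
scene orange top 55 [0.4197 0.2264 0.0997] min [0.4068 0.2157 0.094 ] max [0.4335 0.2374 0.1031]
((419.8761291503906, 226.2707061767578), (19.64618492126465, 23.173267364501953), 27.440465927124023)
(0.044, 0.056) 1216 [ 432.  -289.9] 71.4 [ 0.4317 -0.2901]
(0.057, 0.068) 198 [ 414.4 -289.4] 51.5 [ 0.4299 -0.2837]
212 [                   0                    3                   -4
                   20                   38                   49
                   51                   54                   54
                   56                   50                    2
                    7                    8                    5
                    5                    0                   -1
            
[... 3024 characters left out ...]
]
(np.int32(111), np.int32(210), np.int32(26), np.int32(17), np.int32(342)) 342 [0.431  0.3594 0.1024] min [0.4112 0.3461 0.0207] max [0.4544 0.3879 0.1112]
(np.int32(170), np.int32(216), np.int32(21), np.int32(19), np.int32(282)) 282 [0.4178 0.2161 0.0342] min [0.3954 0.1971 0.02  ] max [0.4452 0.2462 0.1072]
(np.int32(356), np.int32(216), np.int32(21), np.int32(19), np.int32(312)) 312 [ 0.4307 -0.2826  0.0602] min [ 0.4067 -0.3068  0.0205] max [ 0.4555 -0.2585  0.0719]
(np.int32(415), np.int32(221), np.int32(25), np.int32(22), np.int32(447)) 447 [ 0.4166 -0.4432  0.0686] min [ 0.3895 -0.4731  0.0214] max [ 0.4451 -0.4203  0.079 ]<stdin>:25: RuntimeWarning: invalid value encountered in cast
```

View pics/crop1.png

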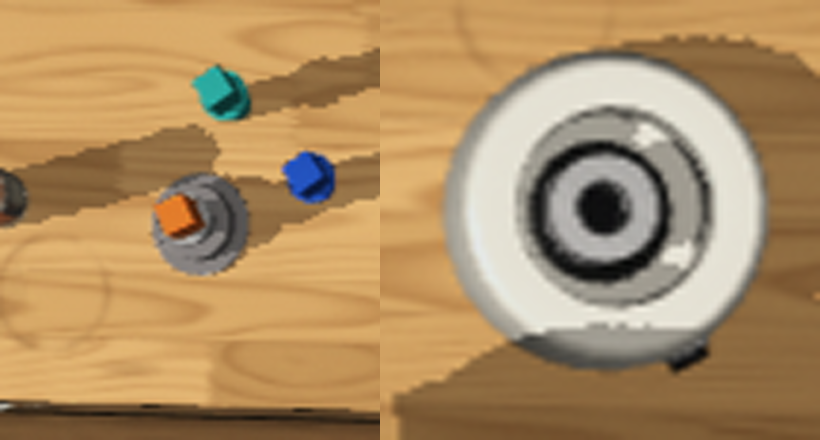

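The crop shows the orange grip at crop (178,216), seated in the grey stand and clearly apart from turquoise (220,92) and blue (308,178). The bore is at crop (604,208), left of the base centre. Next I'll refine these and plan the approach.

```bash
cat >> h.py <<'E'
def ray(n,uv,z):
    c=optics.calibration(n); Rm=cv2.Rodrigues(np.array(c["rvec"],float))[0]; t=np.array(c["tvec"],float)
    uv=np.atleast_2d(np.array(uv,float)); d=np.c_[(uv[:,0]-c["cx"])/c["fx"],(uv[:,1]-c["cy"])/c["fy"],np.ones(len(uv))]@Rm
    o=-t@Rm; return o+d*((z-o[2])/d[:,2])[:,None]
def proj(n,P):
    c=optics.calibration(n); K=np.array([[c["fx"],0,c["cx"]],[0,c["fy"],c["cy"]],[0,0,1]])
    return cv2.projectPoints(np.atleast_2d(np.array(P,float)),np.array(c["rvec"]),np.array(c["tvec"]),K,None)[0][:,0]
def st(target=None):
    s=monitor.get_state(); r=R.from_quat(s['tool_rot'])
    print('t',round(s['t'],2),'tcp',s['tcp_pos'].round(4),'x',r.as_matrix()[:,0].round(3),'y',r.as_matrix()[:,1].round(3),'z',r.as_matrix()[:,2].round(3),'F',s['force'].round(2),'M',s['moment'].round(2),'w',round(s['grip_width'],4))
    if target is not None: print('tool mm',(r.inv().apply(np.array(target)-s['tcp_pos'])*1000).round(1))
    return s,r
E
python3 - <<'E'
from h import *
T=np.load("top.npz");p=T['p'].astype(int)
o=(p[...,0]>120)&(p[...,1]<.65*p[...,0])&(p[...,2]<.4*p[...,0]);
n,l,s_,c=cv2.connectedComponentsWithStats(o.astype(np.uint8)); k=l[225,178]; print(s_[k],c[k])
b=p[...,0]-p[...,2]
m=(l==k)&(p[...,0]>200); 
v,u=np.nonzero(m); q=ray("top",np.c_[u,v],.1)[:,:2]*1000
print(m.sum(),q.mean(0),cv2.minAreaRect(q.astype(np.float32)))
S=np.load("scene.npz")['p'][245:275,230:260].astype(int); print(S[3:12:2,6:22:2].tolist()[:3])
g=p[...].mean(-1)
v,u=np.mgrid[0:420,0:560]; near=np.hypot(u-368,v-226)
# subpixel bore: dark centroid
w=np.clip(110-g,0,110)*(near<7); uv=[(w*u).sum()/w.sum(),(w*v).sum()/w.sum()]; print('bore px',uv,ray("top",uv,.062))
# ring bright outer: pixels steel
ring=((g>110)&(near<12)).astype(np.uint8)
cs=max(cv2.findContours(ring,0,1)[0],key=len); e=cv2.fitEllipse(cs); print('ring',e,ray("top",e[0],.062))
# base outer via white
wh=((g>60)&(near<34)&(T['W'][...,2]>.043)).astype(np.uint8)
cs=max(cv2.findContours(wh,0,1)[0],key=len); e=cv2.fitEllipse(cs); print('base',e,ray("top",e[0],.05))
for uvp in((179,224),):print(g[207:245:3,350:388:2].astype(int))
st([.45,-.25,.2]);st([.42,.2225,.16])
E
```

```text
[170 219  12  10  71] [175.54929577 223.16901408]
60 [420.20384041 222.59493756] ((420.06451416015625, 222.71636962890625), (19.97344398498535, 18.416765213012695), 28.667728424072266)
[[[113, 85, 48], [106, 78, 42], [106, 81, 47], [171, 130, 71], [166, 122, 69], [164, 121, 65], [176, 133, 73], [197, 145, 77]], [[104, 77, 41], [168, 126, 69], [224, 138, 0], [216, 122, 0], [201, 104, 6], [175, 96, 19], [179, 143, 83], [178, 127, 59]], [[175, 130, 70], [167, 128, 73], [221, 98, 0], [216, 102, 0], [216, 98, 0], [222, 100, 0], [100, 69, 32], [201, 151, 82]]]
bore px [np.float64(367.43575305291716), np.float64(225.1238805970149)] [[ 0.43043074 -0.28306418  0.062     ]]
ring ((367.5758361816406, 224.9840087890625), (17.130964279174805, 17.718318939208984), 84.07112884521484) [[ 0.43081494 -0.28343497  0.062     ]]
base ((369.17303466796875, 225.06529235839844), (50.82192611694336, 51.45513916015625), 143.05081176757812) [[ 0.43155874 -0.289946    0.05      ]]
[[133 194 220 222 221 221 221 221 219 219 219 220 221 222 222 221 220 219
  184]
 [214 221 221 221 221 215 125 143 153 153 152 113 1
[... 597 characters left out ...]
 [222 221 220 167 108  21  39  83  91 123  63  15  16 102 205 219 202 155
  222]
 [225 223 221 220 172 153 128  42  29  24  32  84 152 152 152 129 177 222
  222]
 [219 225 223 222 221 221 181 148 151 151 151 150 149  92 163 221 222 221
  221]
 [170 203 225 223 223 222 222 222 221 221 221 221 221 222 222 222 221 221
  206]]
t 0.1 tcp [ 0.2312 -0.6069  0.1886] x [0.935 0.356 0.   ] y [ 0.356 -0.935 -0.002] z [-0.     0.002 -1.   ] F [0.16 0.32 0.6 ] M [-0.03 -0.02 -0.01] w 0.094
tool mm [ 331.5 -255.7  -10.9]
t 0.1 tcp [ 0.2312 -0.6069  0.1886] x [0.935 0.356 0.   ] y [ 0.356 -0.935 -0.002] z [-0.     0.002 -1.   ] F [0.16 0.32 0.6 ] M [-0.03 -0.02 -0.01] w 0.094
tool mm [ 471.6 -707.9   29.9]
```

step_arm([
  [[20,-15,-1],[0,0,0],0.5],
  [[35,-27,-1],[0,0,0],0.5],
  [[40,-31,-1],[0,0,0],0.5],
  [[40,-31,-1],[0,0,0],0.5],
  [[40,-31,-1],[0,0,0],0.5],
  [[40,-31,-1],[0,0,0],0.5],
  [[40,-31,-1],[0,0,0],0.5],
  [[38,-29,-1],[0,0,0],0.5],
  [[25,-20,-1],[0,0,0],0.5],
  [[13,-10,-1],[0,0,0],0.5],
])

```text
t: 1.35
tcp_pos: [0.4499, -0.249, 0.1992]
tool_rot: [0.983, 0.182, -0.0, -0.0]
force: [0.9, -0.4, -0.1]
grip_width: 0.0469
```

step_arm([
  [[10,-25,0],[0,0,0],0.5],
  [[14,-45,4],[0,0,0],0.5],
  [[15,-50,4],[0,0,0],0.5],
  [[15,-50,4],[0,0,0],0.5],
  [[15,-50,4],[0,0,0],0.5],
  [[15,-50,4],[0,0,0],0.5],
  [[15,-50,4],[0,0,0],0.5],
  [[15,-50,4],[0,0,0],0.5],
  [[14,-45,4],[0,0,0],0.5],
  [[10,-30,4],[0,0,-0.07],0.5],
  [[2,-7,4],[0,0,0],0.5],
  [[0,0,0],[0,0,0],0.5],
])

```text
t: 2.85
tcp_pos: [0.4188, 0.2211, 0.159]
tool_rot: [0.977, 0.215, -0.001, 0.0]
force: [-0.1, 0.0, -0.3]
grip_width: 0.0468
```

```bash
python3 - <<'E'
from h import *
st([.42,.223,.085])
p,d,W=snap("scene"); save("s1",p,(170,170,330,310),4)
E
```

```text
t 2.85 tcp [0.4188 0.2211 0.159 ] x [ 0.908  0.419 -0.001] y [ 0.419 -0.908  0.   ] z [-0.001 -0.001 -1.   ] F [-0.14  0.01 -0.27] M [-0.04 -0.05  0.05] w 0.0468
tool mm [ 2.  -1.2 74. ]
```

View pics/s1.png

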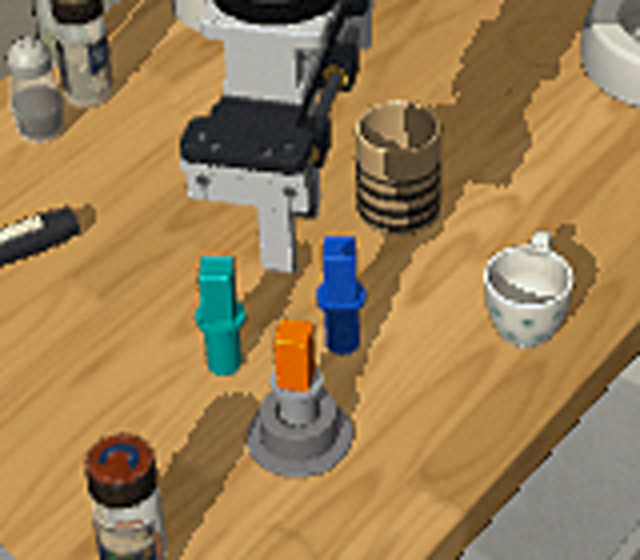

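The picture shows the jaws at crop (278,240), above the orange grip at (295,355), with the blue (340,295) and turquoise (220,315) spindles clear of the fingers. I'll descend and grip.

step_arm([
  [[2,-1,10],[0,0,0],0.5],
  [[0,0,18],[0,0,0],0.5],
  [[0,0,18],[0,0,0],0.5],
  [[0,0,16],[0,0,0],0.5],
  [[0,0,8],[0,0,0],0.5],
  [[0,0,4],[0,0,0],0.5],
  [[0,0,0],[0,0,0],0.3],
  [[0,0,0],[0,0,0],0.2],
  [[0,0,0],[0,0,0],0.1],
  [[0,0,0],[0,0,0],0.1],
  [[0,0,0],[0,0,0],0.1],
])

```text
t: 4.28
tcp_pos: [0.4205, 0.2235, 0.0857]
tool_rot: [0.977, 0.215, 0.0, -0.0]
force: [-0.1, -0.5, -0.0]
grip_width: 0.0096
```

The opening of 9.6 mm is below the 22 mm grip, so the jaws seem to have missed. I'll look.

```bash
python3 - <<'E'
from h import *
st()
p,d,W=snap("scene"); a=cv2.resize(p[210:310,190:310],(480,400),interpolation=cv2.INTER_CUBIC)
p,d,W=snap("top"); b=cv2.resize(p[180:260,140:220],(320,400)[::1],interpolation=cv2.INTER_CUBIC)
save("s2",np.hstack([a,b]))
E
```

```text
t 4.28 tcp [0.4205 0.2235 0.0857] x [0.907 0.42  0.   ] y [ 0.42  -0.907  0.   ] z [ 0.  0. -1.] F [-0.08 -0.52 -0.  ] M [-0.01 -0.01  0.01] w 0.0096
```

View pics/s2.png

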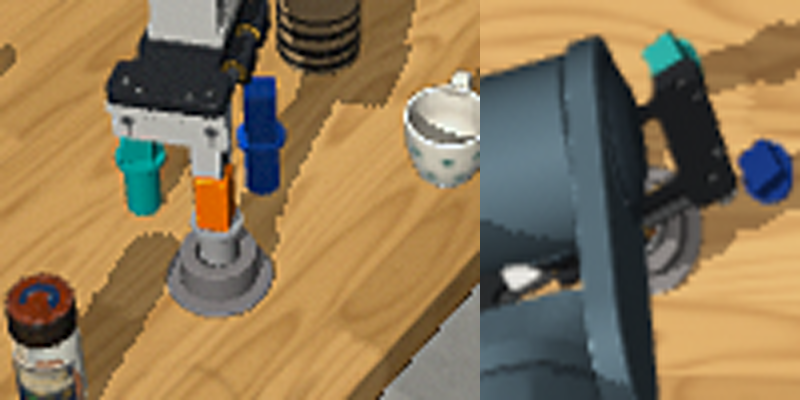

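```bash
python3 - <<'E'
from h import *
print(proj("scene",[[.4205,.2235,.0637],[.4205,.2235,.1],[.42,.223,.1],[.42,.223,.056]]), proj("top",[[.4205,.2235,.0637],[.42,.223,.1]]))
c=optics.calibration("scene");Rm=cv2.Rodrigues(np.array(c["rvec"],float))[0];print('cam',-np.array(c['tvec'])@Rm)
p,d,W=snap("scene")
np.set_printoptions(linewidth=200,suppress=True)
for v in range(244,272,2): print(v,[tuple((W[v,u]*1000).round().astype(int)) for u in range(238,250,3)],p[v,243])
E
```

```text
[[243.98188357 262.16460654]
 [243.38219033 252.1895699 ]
 [243.65912976 252.15844062]
 [244.37650179 264.19951898]] [[177.57055868 223.98397491]
 [174.99032208 223.22368337]]
cam [-0.13043264  0.84626623  0.91928147]
244 [(np.int64(375), np.int64(291), np.int64(206)), (np.int64(368), np.int64(290), np.int64(210)), (np.int64(360), np.int64(288), np.int64(213)), (np.int64(359), np.int64(279), np.int64(206))] [122 121 118]
246 [(np.int64(375), np.int64(292), np.int64(201)), (np.int64(369), np.int64(289), np.int64(202)), (np.int64(363), np.int64(285), np.int64(202)), (np.int64(356), np.int64(283), np.int64(205))] [147 150 142]
248 [(np.int64(421), np.int64(242), np.int64(129)), (np.int64(415), np.int64(238), np.int64(129)), (np.int64(407), np.int64(236), np.int64(133)), (np.int64(418), np.int64(211), np.int64(107))] [181 178 173]
250 [(np.int64(420), np.int64(244), np.int64(125)), (np.int64(414), np.int64(239), np.int64(124)), (np.int64(408), np.int64(235), np.int64(125)), (np.int64(414), np.int64(216), np.int64(106))] [180 179 176]
252 [(np.int64(421), np.int64(244), np.int64(117)), (n
[... 1278 characters left out ...]
, np.int64(230), np.int64(65)), (np.int64(407), np.int64(227), np.int64(68))] [221 100   0]
266 [(np.int64(432), np.int64(235), np.int64(53)), (np.int64(420), np.int64(237), np.int64(61)), (np.int64(414), np.int64(232), np.int64(60)), (np.int64(407), np.int64(228), np.int64(61))] [226  98   0]
268 [(np.int64(428), np.int64(240), np.int64(52)), (np.int64(418), np.int64(240), np.int64(57)), (np.int64(410), np.int64(236), np.int64(59)), (np.int64(405), np.int64(230), np.int64(57))] [153 155 161]
270 [(np.int64(439), np.int64(228), np.int64(27)), (np.int64(416), np.int64(242), np.int64(53)), (np.int64(409), np.int64(238), np.int64(54)), (np.int64(409), np.int64(227), np.int64(45))] [139 137 138]
```

```bash
python3 - <<'E'
from h import *
np.set_printoptions(linewidth=200,suppress=True)
s,r=st(); print(s['q'].round(3))
for n in("scene","top"):
    p,d,W=snap(n)
    L=r.inv().apply((W.reshape(-1,3)-s['tcp_pos']))*1000
    c=p.reshape(-1,3).astype(int)
    m=np.isfinite(L[:,0])&(np.abs(L[:,0])<50)&(np.abs(L[:,1])<110)&(L[:,2]>-200)&(L[:,2]<35)
    for z in range(-200,35,8):
        k=m&(L[:,2]>=z)&(L[:,2]<z+8)
        if k.sum()>3: print(n,z,k.sum(),'x',np.percentile(L[k,0],[5,95]).round(),'y',np.percentile(L[k,1],[5,50,95]).round(),c[k].mean(0).round())
print(proj("scene",[[.404,.254,.137]]))
E
```

```text
t 4.42 tcp [0.4204 0.2235 0.0856] x [0.907 0.42  0.   ] y [ 0.42  -0.907 -0.   ] z [ 0.  0. -1.] F [0.46 0.39 0.18] M [0.06 0.02 0.01] w 0.0095
[ 0.25  -0.043  2.073  0.     1.112  1.387]
scene -200 90 x [-33.  29.] y [-42. -40. -13.] [168. 167. 161.]
scene -192 49 x [-18.  19.] y [-43. -40. -39.] [173. 172. 166.]
scene -184 51 x [-19.  19.] y [-44. -40. -30.] [166. 165. 158.]
scene -176 50 x [-18.  18.] y [-43. -41. -38.] [170. 169. 163.]
scene -168 73 x [-21.  19.] y [-43. -40. -13.] [161. 161. 155.]
scene -160 515 x [-30.  27.] y [-89. -65.  72.] [46. 48. 50.]
scene -152 110 x [-33.  28.] y [-90. -87.  63.] [36. 36. 37.]
scene -144 132 x [-33.  31.] y [-88. -29.  46.] [103. 104. 103.]
scene -136 148 x [-32.  17.] y [-82. -10.  72.] [81. 78. 70.]
scene -128 111 x [-32.  31.] y [-83. -80.  71.] [132. 130. 123.]
scene -120 69 x [-32.  29.] y [-82. -80.  73.] [148. 147. 142.]
scene -56 6 x [-3.  6.] y [-20. -18. -16.] [179. 177. 173.]
scene -48 16 x [-8.  9.] y [-19. -17. -14.] [177. 175. 170.]
scene -40 19 x [-8.  8.] y [-19. -16. -13.] [162. 162. 159.]
scene -32 18 x [-8.  9.] y [-1
[... 672 characters left out ...]
[-68.  70.  88.] [33. 34. 35.]
top -152 34 x [-34.  27.] y [-57.  72.  89.] [41. 38. 35.]
top -144 19 x [-34. -10.] y [-29. -15.  81.] [56. 52. 46.]
top -136 73 x [-33. -22.] y [-57.  30.  57.] [57. 56. 53.]
top -128 13 x [-34. -22.] y [-52.  28.  65.] [65. 61. 56.]
top -16 44 x [-18.  -0.] y [ 82.  92. 102.] [ 31.  58. 129.]
top -8 31 x [-21.   0.] y [ 81.  90. 100.] [ 37.  59. 119.]
top 0 5 x [-20.  -3.] y [ 92. 101. 103.] [11. 27. 67.]
top 8 5 x [-20. -12.] y [ 25.  92. 100.] [24. 31. 54.]
top 16 5 x [-21.  -5.] y [ 89.  97. 103.] [12. 30. 73.]
top 24 21 x [-23.  -8.] y [  2.  14. 103.] [61. 67. 89.]
top 32 11 x [-23.  -1.] y [ 80. 104. 108.] [ 40.  61. 117.]
[[240.08807791 251.32350462]]
```

The depth picture shows the gripper's body about 120 mm and the fingertips about 24 mm behind the reported TCP. That means the fingers are really about 43 mm higher than the state's TCP says, and they closed above the spindle. I'll reopen, descend in part, and check against the camera.

step_arm([
  [[0,0,0],[0,0,0],0.5],
  [[0,0,0],[0,0,0],0.5],
  [[0,0,0],[0,0,0],0.5],
  [[0,0,5],[0,0,0],0.5],
  [[0,0,10],[0,0,0],0.5],
  [[0,0,8],[0,0,0],0.5],
  [[0,0,3],[0,0,0],0.5],
])

```text
t: 5.4
tcp_pos: [0.4198, 0.2233, 0.0585]
tool_rot: [0.977, 0.215, -0.001, 0.0]
force: [-0.6, 0.4, -0.1]
grip_width: 0.0472
```

```bash
cat >> h.py <<'E'
def cloud(n,s,r):
    p,d,W=snap(n); L=r.inv().apply(W.reshape(-1,3)-s['tcp_pos'])*1000
    return p.reshape(-1,3).astype(int),L,W.reshape(-1,3)
E
python3 - <<'E'
from h import *
s,r=st()
c,L,W=cloud("scene",s,r)
grey=(c.max(1)-c.min(1)<25)
f=grey&(np.abs(L[:,0])<14)&(L[:,1]<-14)&(L[:,1]>-45)&(L[:,2]<30)
for z in range(-130,30,6):
    k=f&(L[:,2]>=z)&(L[:,2]<z+6)
    if k.sum()>2: print(z,k.sum(),np.median(L[k],0).round(),np.median(W[k],0).round(3))
o=(c[:,0]>180)&(c[:,1]<140)&(c[:,2]<40)&(np.abs(L[:,0])<30)&(np.abs(L[:,1])<40)
print('orange',o.sum(),np.percentile(W[o],[5,50,95],axis=0).round(4),np.percentile(L[o],[5,95],axis=0).round())
E
```

```text
t 5.4 tcp [0.4198 0.2233 0.0585] x [ 0.907  0.42  -0.002] y [ 0.42  -0.907 -0.   ] z [-0.002 -0.    -1.   ] F [-0.63  0.38 -0.08] M [-0.02 -0.01  0.02] w 0.0472
-70 8 [  0. -36. -66.] [0.405 0.256 0.124]
-64 11 [  1. -36. -62.] [0.405 0.257 0.12 ]
-58 16 [  1. -36. -56.] [0.406 0.256 0.114]
-52 13 [  2. -36. -49.] [0.405 0.256 0.107]
-46 12 [ -4. -36. -44.] [0.402 0.254 0.103]
-40 14 [ -1. -35. -38.] [0.404 0.255 0.096]
-34 15 [ -2. -36. -30.] [0.403 0.254 0.088]
-28 7 [  4. -34. -25.] [0.41  0.255 0.084]
-4 5 [ -0. -16.   1.] [0.413 0.239 0.058]
2 12 [  0. -16.   4.] [0.413 0.239 0.054]
26 15 [  6. -21.  29.] [0.413 0.242 0.029]
orange 3 [[0.4084 0.2303 0.0592]
 [0.4085 0.2304 0.0627]
 [0.4101 0.2319 0.0629]] [[ -7. -12.  -4.]
 [ -5. -11.  -1.]]
```

The finger cloud ends about 23 mm behind the reported TCP, at world z ≈ 0.082, and its x and y agree. I'll go down 17 mm more and close.

step_arm([
  [[0,0,6],[0,0,0],0.5],
  [[0,0,7],[0,0,0],0.5],
  [[0,0,4],[0,0,0],0.5],
  [[0,0,0],[0,0,0],0.35],
  [[0,0,0],[0,0,0],0.2],
  [[0,0,0],[0,0,0],0.1],
  [[0,0,0],[0,0,0],0.1],
  [[0,0,0],[0,0,0],0.1],
])

```text
t: 6.45
tcp_pos: [0.4207, 0.2235, 0.0428]
tool_rot: [0.977, 0.215, 0.0, -0.0]
force: [0.5, -0.6, 1.7]
grip_width: 0.0218
```

Gripped at 21.8 mm. I'll lift 125 mm so the stem clears the blue lookalike.

step_arm([
  [[0,0,-4],[0,0,0],0.1],
  [[0,0,-8],[0,0,0],0.1],
  [[0,0,-15],[0,0,0],0.1],
  [[0,0,-20],[0,0,0],0.1],
  [[0,0,-22],[0,0,0],0.1],
  [[0,0,-22],[0,0,0],0.1],
  [[0,0,-18],[0,0,0],0.1],
  [[0,0,-11],[0,0,0],0.1],
  [[0,0,-5],[0,0,0],0.1],
  [[0,0,0],[0,0,0],0.1],
])

```text
t: 7.7
tcp_pos: [0.4203, 0.2234, 0.1674]
tool_rot: [0.977, 0.215, -0.0, 0.0]
force: [-1.3, 0.8, -0.6]
grip_width: 0.0216
```

```bash
python3 - <<'E'
from h import *
s,r=st([.4305,-.2825,.168])
E
```

```text
t 7.7 tcp [0.4203 0.2234 0.1674] x [ 0.907  0.42  -0.   ] y [ 0.42  -0.907 -0.   ] z [-0. -0. -1.] F [-1.3   0.76 -0.59] M [ 0.   -0.03  0.03] w 0.0216
tool mm [-203.4  463.4   -0.6]
```

step_arm([
  [[-8,18,0],[0,0,0],0.1],
  [[-16,36,0],[0,0,0],0.1],
  [[-20,45,0],[0,0,0],0.1],
  [[-20,46,0],[0,0,0],0.1],
  [[-20,46,0],[0,0,0],0.1],
  [[-20,46,0],[0,0,0],0.1],
  [[-20,46,0],[0,0,0],0.1],
  [[-20,46,0],[0,0,0],0.1],
  [[-20,46,0],[0,0,0],0.1],
  [[-18,42,0],[0,0,0],0.1],
  [[-14,30,0],[0,0,0],0.1],
  [[-7,16,0],[0,0,0],0.1],
])

```text
t: 9.2
tcp_pos: [0.4302, -0.283, 0.1666]
tool_rot: [0.977, 0.214, -0.001, -0.001]
force: [0.3, 0.3, -0.9]
grip_width: 0.0219
```

```bash
python3 - <<'E'
from h import *
s,r=st([.4305,-.2825,.168])
p,d,W=snap("scene"); np.savez("s3",p=p,W=W)
uv=proj("scene",s['tcp_pos'])[0].astype(int); print(uv)
pt,_,_=snap("top")
x,y=uv; a=cv2.resize(p[max(0,y-60):y+60,max(0,x-60):x+60],(400,400),interpolation=cv2.INTER_CUBIC)
b=cv2.resize(pt[176:276,318:418],(400,400),interpolation=cv2.INTER_CUBIC)
save("s3",np.hstack([a,b]))
E
```

```text
t 9.2 tcp [ 0.4302 -0.283   0.1666] x [ 0.908  0.419 -0.001] y [ 0.419 -0.908 -0.002] z [-0.001  0.001 -1.   ] F [ 0.26  0.29 -0.86] M [ 0.02 -0.07  0.04] w 0.0219
tool mm [ 0.4 -0.3 -1.4]
[340 144]
```

View pics/s3.png

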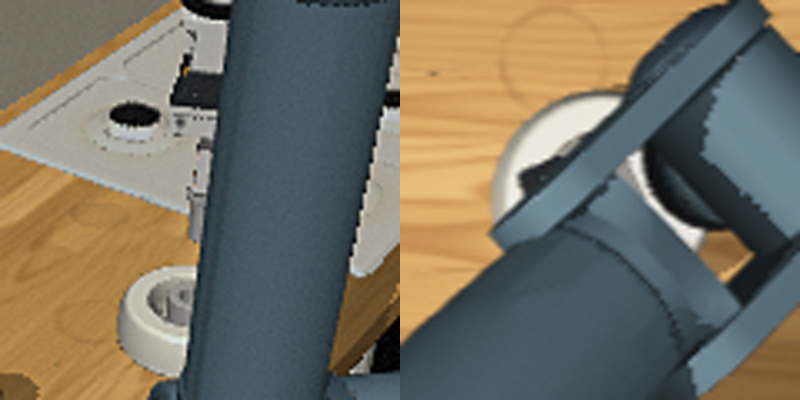

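The picture shows the spindle held over the base, but the arm mostly covers both views, so I'll insert by feel. The plan is to lean 0.30 rad about tool x with the lower edge towards tool +y, placed about 7 mm past the bore's centre.

step_arm([
  [[0.6,3,10],[0,0,0],0.1],
  [[0.6,2.8,18],[0,0,0],0.1],
  [[0,0,16],[0,0,0],0.1],
  [[0,0,8],[0,0,0],0.1],
  [[0,0,2],[0,0,0],0.1],
  [[0,0,0],[0.1,0,0],0.1],
  [[0,0,0],[0.1,0,0],0.1],
  [[0,0,0],[0.1,0,0],0.1],
  [[0,0,0],[0,0,0],0.1],
  [[0,0,0],[0,0,0],0.1],
])

```text
t: 10.55
tcp_pos: [0.4344, -0.2866, 0.1137]
tool_rot: [0.966, 0.213, -0.032, -0.145]
force: [0.3, -0.1, -1.5]
grip_width: 0.0218
```

```bash
cat >> h.py <<'E'
B0=np.array([.4310,-.2820]); X0=np.array([.908,.419,0]);Y0=np.array([.419,-.908,0]);Z0=np.array([0,0,-1.])
def low(f=36.8):
    s,r=st(); L=s['tcp_pos']*1000+r.apply([0,12,f]); C=s['tcp_pos']*1000+r.apply([0,0,f]); d=L-np.r_[B0*1000,62]; e=C-np.r_[B0*1000,62]
    F=s['force']; print('L rel bore (x0,y0) mm',round(d@X0,2),round(d@Y0,2),'z above mouth',round(d[2],2),'foot centre',round(e@X0,2),round(e@Y0,2),round(e[2],2)); print('F x0,y0,up',round(F@X0,1),round(F@Y0,1),round(F[2],1))
    for n,v in(('x0',X0),('y0',Y0),('down',Z0)): print(' 1mm',n,'= tool',r.inv().apply(v).round(3))
    return s,r
E
python3 -c "
from h import *
low()"
```

```text
t 10.55 tcp [ 0.4344 -0.2866  0.1137] x [0.907 0.42  0.   ] y [ 0.402 -0.867 -0.294] z [-0.124  0.267 -0.956] F [ 0.32 -0.07 -1.46] M [-0.22 -0.09  0.01] w 0.0218
L rel bore (x0,y0) mm 1.17 6.23 z above mouth 12.99 foot centre 1.15 -5.24 16.52
F x0,y0,up 0.3 0.2 -1.5
 1mm x0 = tool [ 1.     0.002 -0.   ]
 1mm y0 = tool [-0.002  0.956 -0.294]
 1mm down = tool [-0.     0.294  0.956]
```

step_arm([
  [[-1,0.9,2.9],[0,0,0],0.1],
  [[0,0.9,2.9],[0,0,0],0.1],
  [[0,0.9,2.9],[0,0,0],0.1],
  [[0,0.3,1],[0,0,0],0.1],
  [[0,0,0],[0,0,0],0.1],
])

```text
t: 11.18
tcp_pos: [0.4334, -0.2871, 0.1033]
tool_rot: [0.966, 0.213, -0.032, -0.146]
force: [0.0, 0.6, -1.0]
grip_width: 0.0219
```

```bash
python3 -c "
from h import *
low()"
```

```text
t 11.18 tcp [ 0.4334 -0.2871  0.1033] x [ 0.907  0.42  -0.   ] y [ 0.402 -0.867 -0.296] z [-0.124  0.268 -0.955] F [ 0.    0.55 -0.97] M [-0.19 -0.03  0.02] w 0.0219
L rel bore (x0,y0) mm 0.06 6.21 z above mouth 2.58 foot centre 0.04 -5.25 6.13
F x0,y0,up 0.2 -0.5 -1.0
 1mm x0 = tool [ 1.     0.001 -0.001]
 1mm y0 = tool [-0.001  0.955 -0.296]
 1mm down = tool [0.    0.296 0.955]
```

step_arm([
  [[0,0.3,1],[0,0,0],0.1],
  [[0,0.3,1],[0,0,0],0.1],
  [[0,0,0],[0,0,0],0.1],
])

```text
t: 11.55
tcp_pos: [0.4334, -0.2871, 0.1012]
tool_rot: [0.966, 0.213, -0.032, -0.146]
force: [-0.6, 0.0, -1.3]
grip_width: 0.0215
```

```bash
python3 -c "
from h import *
low()"
```

```text
t 11.55 tcp [ 0.4334 -0.2871  0.1012] x [ 0.907  0.42  -0.   ] y [ 0.402 -0.867 -0.296] z [-0.124  0.268 -0.955] F [-0.59  0.01 -1.29] M [-0.21 -0.09 -0.03] w 0.0215
L rel bore (x0,y0) mm 0.07 6.22 z above mouth 0.53 foot centre 0.05 -5.25 4.08
F x0,y0,up -0.5 -0.3 -1.3
 1mm x0 = tool [ 1.     0.001 -0.   ]
 1mm y0 = tool [-0.001  0.955 -0.296]
 1mm down = tool [0.    0.296 0.955]
```

step_arm([
  [[0,0.3,1],[0,0,0],0.1],
  [[0,0.3,1],[0,0,0],0.1],
  [[0,0.3,1],[0,0,0],0.1],
  [[0,0,0],[0,0,0],0.1],
])

```text
t: 12.05
tcp_pos: [0.4334, -0.287, 0.0981]
tool_rot: [0.966, 0.213, -0.032, -0.146]
force: [0.3, -0.1, -0.7]
grip_width: 0.0219
```

```bash
python3 -c "
from h import *
low()"
```

```text
t 12.05 tcp [ 0.4334 -0.287   0.0981] x [ 0.907  0.42  -0.   ] y [ 0.401 -0.867 -0.296] z [-0.124  0.268 -0.955] F [ 0.33 -0.11 -0.67] M [-0.24 -0.09 -0.01] w 0.0219
L rel bore (x0,y0) mm 0.06 6.16 z above mouth -2.64 foot centre 0.04 -5.3 0.91
F x0,y0,up 0.3 0.2 -0.7
 1mm x0 = tool [ 1.     0.001 -0.   ]
 1mm y0 = tool [-0.001  0.955 -0.296]
 1mm down = tool [0.    0.296 0.955]
```

No contact 2.6 mm down, so the edge seems to be in the bore. I'll feel for the +y wall.

step_arm([
  [[0,0.95,-0.3],[0,0,0],0.1],
  [[0,0.95,-0.3],[0,0,0],0.1],
  [[0,0.95,-0.3],[0,0,0],0.1],
  [[0,0,0],[0,0,0],0.1],
])

```text
t: 12.55
tcp_pos: [0.4347, -0.2899, 0.0982]
tool_rot: [0.966, 0.213, -0.032, -0.146]
force: [0.4, 0.5, -2.0]
grip_width: 0.0221
```

step_arm([
  [[0,0.95,-0.3],[0,0,0],0.1],
  [[0,0,0],[0,0,0],0.1],
])

```text
t: 12.8
tcp_pos: [0.4351, -0.2908, 0.0982]
tool_rot: [0.966, 0.213, -0.032, -0.146]
force: [0.2, -0.2, -1.6]
grip_width: 0.0218
```

```bash
python3 -c "
from h import *
low()"
```

```text
t 12.8 tcp [ 0.4351 -0.2908  0.0982] x [0.907 0.42  0.   ] y [ 0.402 -0.867 -0.295] z [-0.124  0.268 -0.955] F [ 0.22 -0.23 -1.58] M [-0.21  0.   -0.02] w 0.0218
L rel bore (x0,y0) mm 0.09 10.29 z above mouth -2.49 foot centre 0.07 -1.17 1.06
F x0,y0,up 0.1 0.3 -1.6
 1mm x0 = tool [ 1.     0.001 -0.   ]
 1mm y0 = tool [-0.001  0.955 -0.295]
 1mm down = tool [-0.     0.295  0.955]
```

step_arm([
  [[0,0.95,-0.3],[0,0,0],0.1],
  [[0,0,0],[0,0,0],0.1],
])

```text
t: 13.05
tcp_pos: [0.4356, -0.2917, 0.0982]
tool_rot: [0.966, 0.213, -0.032, -0.146]
force: [-0.2, -1.2, -1.2]
grip_width: 0.0219
```

step_arm([
  [[0,0.95,-0.3],[0,0,0],0.1],
  [[0,0,0],[0,0,0],0.1],
])

```text
t: 13.3
tcp_pos: [0.436, -0.2926, 0.0982]
tool_rot: [0.966, 0.213, -0.032, -0.146]
force: [-0.7, -0.2, -0.4]
grip_width: 0.0217
```

step_arm([
  [[0,0.95,-0.3],[0,0,0],0.1],
  [[0,0,0],[0,0,0],0.1],
])

```text
t: 13.55
tcp_pos: [0.4364, -0.2935, 0.0982]
tool_rot: [0.966, 0.213, -0.032, -0.146]
force: [0.3, -0.3, -1.3]
grip_width: 0.0219
```

```bash
python3 -c "
from h import *
low()"
```

```text
t 13.55 tcp [ 0.4364 -0.2935  0.0982] x [ 0.907  0.42  -0.   ] y [ 0.402 -0.867 -0.296] z [-0.124  0.268 -0.955] F [ 0.26 -0.26 -1.26] M [-0.18 -0.08 -0.03] w 0.0219
L rel bore (x0,y0) mm 0.1 13.28 z above mouth -2.47 foot centre 0.08 1.81 1.08
F x0,y0,up 0.1 0.3 -1.3
 1mm x0 = tool [ 1.     0.001 -0.   ]
 1mm y0 = tool [-0.001  0.955 -0.296]
 1mm down = tool [0.    0.296 0.955]
```

```bash
python3 - <<'E'
from h import *
D=np.load("s3.npz");p,W=D['p'],D['W']
for u in(337,338,339,340):
  print(u)
  for v in range(120,162,2): print((v,*(W[v,u]*1000).round().astype(int),*p[v,u]),end=' ')
  print()
E
```

```text
337
(120, np.int64(409), np.int64(-200), np.int64(297), np.uint8(170), np.uint8(168), np.uint8(164)) (122, np.int64(410), np.int64(-201), np.int64(290), np.uint8(163), np.uint8(164), np.uint8(157)) (124, np.int64(410), np.int64(-204), np.int64(282), np.uint8(164), np.uint8(165), np.uint8(160)) (126, np.int64(637), np.int64(-646), np.int64(5), np.uint8(169), np.uint8(163), np.uint8(151)) (128, np.int64(632), np.int64(-638), np.int64(0), np.uint8(172), np.uint8(166), np.uint8(157)) (130, np.int64(622), np.int64(-621), np.int64(2), np.uint8(172), np.uint8(170), np.uint8(159)) (132, np.int64(612), np.int64(-603), np.int64(4), np.uint8(173), np.uint8(168), np.uint8(159)) (134, np.int64(605), np.int64(-591), np.int64(3), np.uint8(173), np.uint8(172), np.uint8(161)) (136, np.int64(597), np.int64(-576), np.int64(4), np.uint8(173), np.uint8(170), np.uint8(159)) (138, np.int64(587), np.int64(-559), np.int64(7), np.uint8(172), np.uint8(170), np.uint8(161)) (140, np.int64(443), np.int64(-278), np.int64(182), np.uint8(147), np.uint8(150), np.uint8(147)) (142, np.int64(439), np.int64(-271), np.int
[... 6389 characters left out ...]
int64(-274), np.int64(160), np.uint8(143), np.uint8(140), np.uint8(137)) (150, np.int64(424), np.int64(-269), np.int64(156), np.uint8(145), np.uint8(143), np.uint8(139)) (152, np.int64(425), np.int64(-273), np.int64(147), np.uint8(114), np.uint8(115), np.uint8(113)) (154, np.int64(427), np.int64(-277), np.int64(137), np.uint8(83), np.uint8(87), np.uint8(88)) (156, np.int64(196), np.int64(187), np.int64(456), np.uint8(48), np.uint8(59), np.uint8(70)) (158, np.int64(193), np.int64(192), np.int64(455), np.uint8(23), np.uint8(38), np.uint8(52)) (160, np.int64(192), np.int64(193), np.int64(451), np.uint8(16), np.uint8(38), np.uint8(50)) <stdin>:5: RuntimeWarning: invalid value encountered in cast
```

step_arm([
  [[0,0.95,-0.3],[0,0,0],0.1],
  [[0,0,0],[0,0,0],0.1],
])

```text
t: 13.8
tcp_pos: [0.4366, -0.2939, 0.0981]
tool_rot: [0.965, 0.213, -0.032, -0.147]
force: [0.3, 2.2, -0.3]
grip_width: 0.0218
```

step_arm([
  [[0,0.95,-0.3],[0,0,0],0.1],
  [[0,0,0],[0,0,0],0.1],
])

```text
t: 14.05
tcp_pos: [0.4367, -0.2942, 0.098]
tool_rot: [0.965, 0.213, -0.033, -0.147]
force: [-1.9, 5.0, 0.4]
grip_width: 0.0216
```

```bash
python3 -c "
from h import *
low()"
```

```text
t 14.05 tcp [ 0.4367 -0.2942  0.098 ] x [ 0.907  0.42  -0.   ] y [ 0.401 -0.866 -0.298] z [-0.126  0.271 -0.954] F [-1.91  5.03  0.4 ] M [0.98 0.46 0.04] w 0.0216
L rel bore (x0,y0) mm 0.08 13.96 z above mouth -2.66 foot centre 0.07 2.5 0.92
F x0,y0,up 0.4 -5.4 0.4
 1mm x0 = tool [ 1.     0.001 -0.001]
 1mm y0 = tool [-0.002  0.954 -0.298]
 1mm down = tool [0.    0.298 0.954]
```

The wall is felt with the low edge at y ≈ 13.7, with a force of −5.4 N along y0 and almost none along x0. That puts the bore's centre about 1.6 mm further along y0 than estimated. Next I'll straighten in stages, pivoting about the low edge.

step_arm([
  [[0,-2,0.75],[-0.05,0,0],0.1],
  [[0,-2,0.75],[-0.05,0,0],0.1],
  [[0,0,0],[0,0,0],0.1],
])

```text
t: 14.42
tcp_pos: [0.4352, -0.2907, 0.0979]
tool_rot: [0.972, 0.214, -0.022, -0.098]
force: [-0.0, 3.1, -2.1]
grip_width: 0.0224
```

```bash
python3 -c "
from h import *
low()"
```

```text
t 14.43 tcp [ 0.4352 -0.2907  0.0979] x [0.907 0.421 0.   ] y [ 0.412 -0.889 -0.199] z [-0.084  0.181 -0.98 ] F [-0.    3.05 -2.06] M [0.67 0.23 0.02] w 0.0224
L rel bore (x0,y0) mm 0.18 14.06 z above mouth -2.53 foot centre 0.15 2.3 -0.14
F x0,y0,up 1.3 -2.8 -2.1
 1mm x0 = tool [ 1.     0.002 -0.   ]
 1mm y0 = tool [-0.002  0.98  -0.199]
 1mm down = tool [-0.     0.199  0.98 ]
```

step_arm([
  [[0,-2,0.72],[-0.05,0,0],0.1],
  [[0,-2,0.72],[-0.05,0,0],0.1],
  [[0,0,0],[0,0,0],0.1],
])

```text
t: 14.8
tcp_pos: [0.4336, -0.2873, 0.0971]
tool_rot: [0.975, 0.215, -0.011, -0.049]
force: [-1.6, 2.7, -2.4]
grip_width: 0.0218
```

```bash
python3 -c "
from h import *
low()"
```

```text
t 14.8 tcp [ 0.4336 -0.2873  0.0971] x [0.907 0.421 0.   ] y [ 0.418 -0.903 -0.1  ] z [-0.042  0.091 -0.995] F [-1.57  2.75 -2.41] M [0.63 0.22 0.01] w 0.0218
L rel bore (x0,y0) mm 0.16 14.16 z above mouth -2.67 foot centre 0.13 2.22 -1.47
F x0,y0,up -0.3 -3.2 -2.4
 1mm x0 = tool [ 1.     0.002 -0.   ]
 1mm y0 = tool [-0.002  0.995 -0.1  ]
 1mm down = tool [-0.     0.1    0.995]
```

Only the y0 wall is touching. Before the last straightening I'll feel the x0 play.

step_arm([
  [[1,0,0],[0,0,0],0.1],
  [[0.5,0,0],[0,0,0],0.1],
  [[0,0,0],[0,0,0],0.1],
])

```text
t: 15.18
tcp_pos: [0.4342, -0.2872, 0.097]
tool_rot: [0.975, 0.215, -0.012, -0.05]
force: [-5.8, 3.5, 0.9]
grip_width: 0.022
```

```bash
python3 -c "
from h import *
low()"
```

```text
t 15.18 tcp [ 0.4342 -0.2872  0.097 ] x [ 0.907  0.42  -0.002] y [ 0.418 -0.903 -0.102] z [-0.045  0.092 -0.995] F [-5.77  3.5   0.85] M [0.64 1.17 0.05] w 0.022
L rel bore (x0,y0) mm 0.62 14.22 z above mouth -2.87 foot centre 0.6 2.28 -1.65
F x0,y0,up -3.8 -5.6 0.9
 1mm x0 = tool [ 1.     0.001 -0.002]
 1mm y0 = tool [-0.001  0.995 -0.102]
 1mm down = tool [0.002 0.102 0.995]
```

step_arm([
  [[-1.5,0,0],[0,0,0],0.1],
  [[-1.5,0,0],[0,0,0],0.1],
  [[0,0,0],[0,0,0],0.1],
])

```text
t: 15.55
tcp_pos: [0.4331, -0.2877, 0.0971]
tool_rot: [0.975, 0.215, -0.01, -0.049]
force: [1.1, 5.3, -1.2]
grip_width: 0.0219
```

```bash
python3 -c "
from h import *
low()"
```

```text
t 15.55 tcp [ 0.4331 -0.2877  0.0971] x [0.908 0.42  0.003] y [ 0.418 -0.903 -0.101] z [-0.04   0.092 -0.995] F [ 1.14  5.33 -1.21] M [ 1.24 -0.24 -0.03] w 0.0219
L rel bore (x0,y0) mm -0.34 14.3 z above mouth -2.77 foot centre -0.35 2.36 -1.56
F x0,y0,up 3.3 -4.4 -1.2
 1mm x0 = tool [1.    0.001 0.003]
 1mm y0 = tool [-0.001  0.995 -0.101]
 1mm down = tool [-0.003  0.101  0.995]
```

The play is symmetric, so x is centred. I'll return to the middle and straighten fully.

step_arm([
  [[1.5,0,0],[0,0,0],0.1],
  [[0,-2.3,0.7],[-0.05,0,0],0.1],
  [[0,-2.3,0.7],[-0.05,0,0],0.1],
  [[0,0,0],[0,0,0],0.1],
  [[0,0,0],[0,0,0],0.1],
])

```text
t: 16.18
tcp_pos: [0.4322, -0.284, 0.0965]
tool_rot: [0.977, 0.215, 0.0, 0.0]
force: [-0.2, 2.0, -0.5]
grip_width: 0.0216
```

```bash
python3 -c "
from h import *
low()"
```

```text
t 16.18 tcp [ 0.4322 -0.284   0.0965] x [0.907 0.42  0.   ] y [ 0.42  -0.907  0.001] z [ 0.001 -0.001 -1.   ] F [-0.2   1.95 -0.47] M [ 0.42  0.09 -0.01] w 0.0216
L rel bore (x0,y0) mm 0.23 14.36 z above mouth -2.25 foot centre 0.22 2.36 -2.26
F x0,y0,up 0.6 -1.9 -0.5
 1mm x0 = tool [1.    0.001 0.   ]
 1mm y0 = tool [-0.001  1.     0.001]
 1mm down = tool [-0.    -0.001  1.   ]
```

step_arm([
  [[0,-0.4,1],[0,0,0],0.1],
  [[0,0,1.5],[0,0,0],0.1],
  [[0,0,1.5],[0,0,0],0.1],
  [[0,0,0],[0,0,0],0.1],
])

```text
t: 16.68
tcp_pos: [0.4316, -0.2831, 0.092]
tool_rot: [0.977, 0.215, 0.0, 0.0]
force: [0.3, -0.1, -1.1]
grip_width: 0.0219
```

```bash
python3 -c "
from h import *
low()"
```

```text
t 16.68 tcp [ 0.4316 -0.2831  0.092 ] x [ 0.907  0.42  -0.   ] y [ 0.42  -0.907  0.   ] z [ 0. -0. -1.] F [ 0.33 -0.06 -1.09] M [ 0.02 -0.03  0.02] w 0.0219
L rel bore (x0,y0) mm 0.04 13.27 z above mouth -6.83 foot centre 0.03 1.27 -6.83
F x0,y0,up 0.3 0.2 -1.1
 1mm x0 = tool [ 1.     0.001 -0.   ]
 1mm y0 = tool [-0.001  1.     0.   ]
 1mm down = tool [ 0. -0.  1.]
```

Sliding freely, with 6.8 mm in and no side force.

step_arm([
  [[0,0.2,3],[0,0,0],0.1],
  [[0,0,3],[0,0,0],0.1],
  [[0,0,3],[0,0,0],0.1],
  [[0,0,3],[0,0,0],0.1],
  [[0,0,0],[0,0,0],0.1],
])

```text
t: 17.3
tcp_pos: [0.4314, -0.283, 0.0798]
tool_rot: [0.977, 0.215, -0.0, -0.0]
force: [-0.5, -0.7, -1.1]
grip_width: 0.0223
```

step_arm([
  [[0,0,3],[0,0,0],0.1],
  [[0,0,3],[0,0,0],0.1],
  [[0,0,2],[0,0,0],0.1],
  [[0,0,0],[0,0,0],0.1],
])

```text
t: 17.8
tcp_pos: [0.4315, -0.283, 0.0719]
tool_rot: [0.977, 0.215, -0.0, -0.0]
force: [0.2, 0.2, -1.1]
grip_width: 0.0219
```

```bash
python3 -c "
from h import *
low()"
```

```text
t 17.8 tcp [ 0.4315 -0.283   0.0719] x [ 0.907  0.42  -0.   ] y [ 0.42  -0.907 -0.   ] z [-0.  0. -1.] F [ 0.15  0.2  -1.14] M [ 0.03  0.01 -0.03] w 0.0219
L rel bore (x0,y0) mm 0.04 13.12 z above mouth -26.93 foot centre 0.02 1.12 -26.92
F x0,y0,up 0.2 -0.1 -1.1
 1mm x0 = tool [ 1.     0.001 -0.   ]
 1mm y0 = tool [-0.001  1.    -0.   ]
 1mm down = tool [0. 0. 1.]
```

step_arm([
  [[0,0,1],[0,0,0],0.1],
  [[0,0,1],[0,0,0],0.1],
  [[0,0,1],[0,0,0],0.1],
  [[0,0,1],[0,0,0],0.1],
  [[0,0,1],[0,0,0],0.1],
  [[0,0,1],[0,0,0],0.1],
  [[0,0,1],[0,0,0],0.1],
  [[0,0,1],[0,0,0],0.1],
  [[0,0,1],[0,0,0],0.1],
])

```text
t: 18.92
tcp_pos: [0.4317, -0.2832, 0.0632]
tool_rot: [0.977, 0.215, 0.0, 0.0]
force: [-1.6, 1.9, 3.2]
grip_width: 0.0223
```

step_arm([
  [[0,0,1],[0,0,0],0.1],
  [[0,0,1],[0,0,0],0.1],
  [[0,0,1],[0,0,0],0.1],
  [[0,0,1],[0,0,0],0.1],
  [[0,0,1],[0,0,0],0.1],
])

```text
t: 19.55
tcp_pos: [0.4316, -0.2832, 0.0581]
tool_rot: [0.977, 0.215, 0.0, 0.0]
force: [0.1, 0.8, 2.4]
grip_width: 0.0221
```

```bash
python3 -c "
from h import *
low()"
```

```text
t 19.55 tcp [ 0.4316 -0.2832  0.0581] x [0.907 0.42  0.   ] y [ 0.42  -0.907  0.   ] z [ 0. -0. -1.] F [0.06 0.76 2.44] M [ 0.25  0.21 -0.04] w 0.0221
L rel bore (x0,y0) mm 0.11 13.35 z above mouth -40.72 foot centre 0.1 1.35 -40.73
F x0,y0,up 0.4 -0.7 2.4
 1mm x0 = tool [1.    0.001 0.   ]
 1mm y0 = tool [-0.001  1.     0.   ]
 1mm down = tool [-0. -0.  1.]
```

The disc is sliding at about 4 N. I'll press on to the flange.

step_arm([
  [[0,0,1],[0,0,0],0.1],
  [[0,0,1],[0,0,0],0.1],
  [[0,0,1],[0,0,0],0.1],
  [[0,0,0.7],[0,0,0],0.1],
  [[0,0,0],[0,0,0],0.1],
])

```text
t: 20.18
tcp_pos: [0.4316, -0.2832, 0.0543]
tool_rot: [0.977, 0.215, 0.0, 0.0]
force: [-0.2, 0.4, 1.6]
grip_width: 0.022
```

step_arm([
  [[0,0,1],[0,0,0],0.1],
  [[0,0,0],[0,0,0],0.1],
])

```text
t: 20.42
tcp_pos: [0.4317, -0.2832, 0.0538]
tool_rot: [0.977, 0.215, -0.0, -0.0]
force: [-2.0, 1.6, 5.5]
grip_width: 0.0217
```

step_arm([
  [[0,0,1],[0,0,0],0.1],
  [[0,0,0],[0,0,0],0.1],
])

```text
t: 20.68
tcp_pos: [0.4318, -0.2832, 0.0537]
tool_rot: [0.977, 0.215, -0.0, -0.0]
force: [-4.2, 3.8, 11.4]
grip_width: 0.0217
```

TCP stalls at 0.0537, where 0.0538 was expected for seating, with 11 N. I'll relieve the pressure, let go and rise.

step_arm([
  [[0,0,-1.5],[0,0,0],0.1],
  [[0,0,0],[0,0,0],0.3],
  [[0,0,0],[0,0,0],0.5],
  [[0,0,0],[0,0,0],0.5],
  [[0,0,0],[0,0,0],0.5],
  [[0,0,-6],[0,0,0],0.5],
  [[0,0,-15],[0,0,0],0.5],
  [[0,0,-25],[0,0,0],0.5],
  [[0,0,-30],[0,0,0],0.5],
  [[0,0,-30],[0,0,0],0.5],
  [[0,0,-25],[0,0,0],0.5],
  [[0,0,-10],[0,0,0],0.5],
])

```text
t: 22.18
tcp_pos: [0.4324, -0.2839, 0.1977]
tool_rot: [0.977, 0.215, 0.001, 0.002]
force: [-1.3, 0.3, -0.2]
grip_width: 0.0468
```

step_arm([
  [[-10,20,0],[0,0,0],0.5],
  [[-20,40,0],[0,0,0],0.5],
  [[-20,45,0],[0,0,0],0.5],
  [[-20,45,0],[0,0,0],0.5],
  [[-20,45,0],[0,0,0],0.5],
  [[-20,45,0],[0,0,0],0.5],
  [[-10,30,0],[0,0,0],0.5],
  [[0,10,0],[0,0,0],0.5],
  [[0,0,0],[0,0,0],0.5],
])

```text
t: 23.3
tcp_pos: [0.4401, -0.5875, 0.1934]
tool_rot: [0.977, 0.215, -0.0, -0.001]
force: [0.1, 0.2, -0.1]
grip_width: 0.0471
```

```bash
python3 - <<'E'
from h import *
st()
p,d,W=snap("top"); P=p.astype(int)
o=(P[...,0]>180)&(P[...,1]>60)&(P[...,1]<140)&(P[...,2]<60)&(W[...,2]>.04)&(W[...,2]<.2)
print('orange',o.sum(),np.nanpercentile(W[o],[5,50,95],axis=0).round(4))
q,_,V=snap("scene");Q=q.astype(int)
o=(Q[...,0]>180)&(Q[...,1]>60)&(Q[...,1]<140)&(Q[...,2]<60)&(V[...,2]>.04)&(V[...,2]<.2)
print('scene orange',o.sum(),np.nanpercentile(V[o],[5,50,95],axis=0).round(4))
a=cv2.resize(q[120:260,240:400],(457,400),interpolation=cv2.INTER_CUBIC); b=cv2.resize(p[160:280,100:450],(457*1,157),interpolation=cv2.INTER_CUBIC)
c=cv2.resize(p[190:265,330:405],(320,320),interpolation=cv2.INTER_CUBIC)
im=np.zeros((560,780,3),np.uint8); im[:400,:457]=a; im[403:560,:457]=b; im[:320,460:]=c; save("end",im)
T=np.load("top.npz")
v,u=np.mgrid[0:420,0:560]
for n,(x,y) in dict(beaker=(264,195),cup=(244,251),spice=(123,218),tin=(428,232)).items():
    k=np.hypot(u-x,v-y)<18; print(n,np.abs(P-T['p'].astype(int)).max(-1)[k].mean().round(1))
E
```

```text
t 23.3 tcp [ 0.4401 -0.5875  0.1934] x [ 0.907  0.42  -0.   ] y [ 0.42  -0.907 -0.002] z [-0.001  0.002 -1.   ] F [ 0.1   0.19 -0.06] M [ 0.02 -0.03 -0.01] w 0.0471
orange 66 [[ 0.4206 -0.2937  0.1065]
 [ 0.4303 -0.2836  0.1113]
 [ 0.4405 -0.2738  0.1154]]
scene orange 0 [nan nan nan]
beaker 2.5
cup 14.7
spice 2.5
tin 13.3
  return np.nanmean(a, axis, out=out, keepdims=keepdims)
```

View pics/end.png

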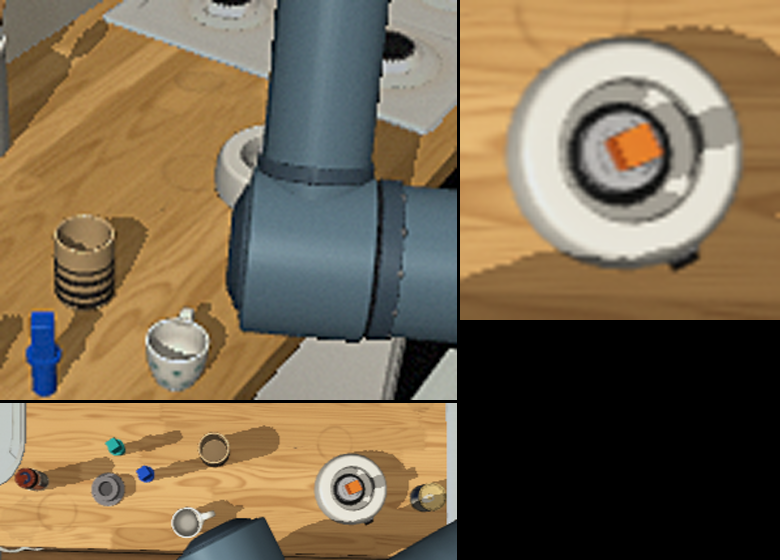

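The final view shows the grip upright in the socket at (635,147), with its top at z = 0.111, which is home height. The stand is empty and the bystanders appear in place. I'll check the cup and tin numerically and hand in.

```bash
python3 - <<'E'
from h import *
T=np.load("top.npz")['W']; _,_,W=snap("top")
for n,(a,b,c,d) in dict(beaker=(250,278,182,210),cup=(230,263,238,262),spice=(108,138,207,228),tin=(413,441,219,245)).items():
    r=[]
    for w in(T,W):
        q=w[c:d,a:b].reshape(-1,3); q=q[(q[:,2]>.03)&(q[:,2]<.13)]; r.append(np.r_[np.nanmedian(q,0).round(4),len(q)])
    print(n,*r)
print(order.job_done())
E
```

```text
beaker [ 5.086e-01 -3.100e-03  7.610e-02  2.180e+02] [ 5.099e-01 -3.200e-03  7.660e-02  2.150e+02]
cup [3.647e-01 3.900e-02 5.160e-02 2.190e+02] [3.646e-01 3.820e-02 5.220e-02 2.090e+02]
spice [4.314e-01 3.601e-01 1.030e-01 3.280e+02] [4.311e-01 3.605e-01 1.031e-01 3.250e+02]
tin [ 4.165e-01 -4.449e-01  6.880e-02  4.410e+02] [ 4.166e-01 -4.449e-01  6.860e-02  4.410e+02]
the job is handed in; nothing more can be done
None
```

The orange spindle is out of its stand and seated in the steel socket. I let go of it, moved the arm clear and handed the job in at about 23 s.

**How it went:** I leaned the spindle 0.3 rad, started its lower edge in the bore and felt the walls at about 6 N or less. I then straightened it, slid it down past the brake disc (the highest reading on the way was 3 N) and pressed until the flange met the socket at about 11 N.

**Last checks:**
- **Seating:** the TCP stopped at z = 0.0537 m, where I expected 0.0538 m. The top camera put the grip's top at about 0.111 m, which is home height, and the spindle looked upright.
- **Bystanders:** the beaker, cup, jar and tin are within about 1 mm of where they started, which is measuring noise.

**What failed or disagreed:**
- **First grasp:** it closed above the spindle because the fingertips are about 23 mm behind the reported TCP, not 22 mm ahead of it as stated. I measured this from camera depth, corrected for it, and nothing was disturbed.
- **Bore position:** the bore I felt was about 1.5 mm from the camera estimate, within the stated calibration error plus grasp error.
- **Scene camera:** the arm hid the seated spindle from it at the end, so the visual check rests on the top camera alone.

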